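# Roll the lens barrel into its drawer and shut it

### The job

Put the fat black lens barrel away: roll it gently along the board and over the low edge into the cork trough of the open drawer, without lifting or flicking it, so that it lies down in the trough between the drawer's front and back. Then push the drawer steadily home, without ramming it, until its catch snaps in and holds it. Leave the beaker where it stands.

Things in the scene. Friction and masses are not known exactly. Their poses are not given: they have to be found in the camera images.
- barrel_center (a point): Centre of the lens barrel: closed black cylinder with two aluminium bands, 84 mm in diameter, 110 mm long, 0.25 to 0.46 kg, too fat to grasp. It lies on one of the two boards, left or right of the drawer, its axis within 6 degrees of the drawer's, and rolls freely. Its x axis is the cylinder's axis; y and z turn as it rolls.
- unit: Stage unit, fixed. Origin at table height, mid-foot of the drawer housing's front face; x points into the housing (the way the drawer shuts), y left, z up; turned by up to 7 degrees. On either side of the drawer lies a plywood board, its top 20 mm above the table, from 52 to 267 mm to the side, x = -170 to 190 mm. In front of x = 0 are only boards and drawer.
- unit_face (a point): Middle of the front edge of the black housing's top (136 mm wide), 118 mm above the table. From 50 to 210 mm behind it (the unit's +x) lies a dark perforated stage plate at the same height, 300 mm wide, on four feet; on it, 110 to 190 mm behind this point, a blue lab jack with light pad and amber piece, up to 176 mm above the table.
- cradle (a point): Where the barrel's centre belongs: over the middle of the drawer's cork V trough (22 degree sides, 11 mm deep, 56 mm wide), 60 mm above the table; moves with the drawer; axes as the unit's, x along the trough. The inside is 140 mm long: 15 mm to spare at each end of the barrel. The barrel drops in and settles by itself; rolled in faster than about 0.1 m/s it can run out on the other side.
- sill_left (a point): Middle of the drawer's left outer edge (+y), 50 mm from the trough's middle. No side walls: a flat cork shoulder 22 mm wide runs from here to the trough, 26 mm above the table, a 6 mm step up from the board. Pushed level from behind, the barrel binds there by friction (over 40 N); pushed on while rising with its back it rolls over with ease. Back wall 40 mm, front panel 104 mm high above the table.
- sill_right (a point): The same at the drawer's right outer edge (-y).
- drawer_push (a point): Point on the outer face of the drawer's black front panel, mid-width, 85 mm above the table: push here or beside it along the unit's +x to shut the drawer. The panel is 124 mm wide, 10 mm thick, from 20 to 104 mm above the table; home, this face stands 10 mm in front of the housing. A brass knob, 22 mm across, stands out 22 mm at 46 mm above the table.
- drawer (a joint): How far the drawer is out, m: 0 is fully home on its stop, 0.135 to 0.15 at the start. About 2 N of drag. From 8 to 2 mm before home a sprung ball catch resists with up to 18 N more; pushed past 2 mm it snaps over, pulls the drawer home and holds it. Let go sooner, the drawer springs back and stays ajar by 4 to 9 mm.
- beaker_center (a point): Centre, half-way up, of a glass beaker, 72 mm in diameter and 75 mm high, upright on the board on the other side of the drawer from the barrel. Not to be disturbed.
There are look-alikes about, which are no part of the job. What is shaped like the part that bears barrel_center but orange, pink or turquoise is not meant.

How it is judged:
By the outcome, as a careful person would: the job done as asked, in the order asked, and still so for the second after the job is handed in, with the robot touching nothing.
It also fails if it takes over 72 s, if anything falls off the work surface, if the arm or the gripper's body presses on something with over 40 N, if the wrist force passes 120 N, or if a joint passes its speed limit or range.

### The arm

A 6-joint arm with a two-finger parallel gripper is mounted at the origin on the work surface. World frame = base frame: x ahead of the robot, y to its left, z up, the work surface at z = 0. Lengths are in m, angles in rad, forces in N, time in s.
With the tool pointing down it reaches from about 0.375 to 0.975 m from the base axis. Payload 3.8 kg.
Tool frame: the origin (TCP) lies at the centre of the arm's flange, where the gripper is bolted on; the fingertips stand 173 mm ahead of it and the grasp point (between the pads) lies hold_point_z ahead of it (hold_point_z is the distance from the TCP to the grasp point, in m); z points along the fingers, y is the direction in which the jaws open and shut (so a half turn about z gives the same grasp; the last joint's range is limited). The gripper opens to 85 mm and grips with 20 to 120 N. Pads are 22 mm wide; open, the fingers measure 114 mm over their backs; the gripper's body (76 mm by 85 mm) begins 54 mm behind the grasp point. The pads swing forward as they close: fully open they stand 13 mm farther back than shut.
Start: joints at [1.199, 0.264, 1.604, -0, 1.274, -0.037], TCP at [0.222, 0.638, 0.405] pointing down, gripper open.
Joint ranges: [-2.63, 2.63], [-0.94, 2.18], [0.31, 2.57], [-1.31, 4.45], [0, 2.66], [-2.55, 2.55]. Speed limits (rad/s): [2.57, 2.57, 3.14, 3.14, 3.14, 3.14].

### API

Orientations are given as a unit quaternion [x, y, z, w].
In Python, from station import sense, get_image, calibration, sign_off, hold_point_z gives the robot as it stands. The module is installed in compiled form; this text tells all that it offers.
- The arm moves only by the tool send_rows, never from a script. Its argument "plan" is a list of rows, each a list of 6 numbers: the shift along the tool's x, y, z scaled (see below), then the turn, a rotation vector about the tool's x, y, z scaled (see below). In form: [[dx, dy, dz, ax, ay, az], ...]. A call has 1 to 10 rows; each row shifts and turns the pose as measured when the row begins, along the tool's axes as they then stand; what a row does not reach is not made up. The controller multiplies each number of a shift by 0.03 m and each number of a turn by 90 degrees. A row lasts 1/8 s, in which the tool goes at most 62.5 mm and 10.7 degrees, less where a joint would pass 70% of its speed; a pose out of reach is approached as far as the arm can. A call with a number of a shift or a turn outside -1 to 1 is refused whole. A call with a gripper value outside its range is refused whole. "hand" is the closure, from -1 (fully open) to 1 (shut), set as the call begins (left out, the last holds). The fingers move at their own pace and stop on an object; "squeeze" is the grip in N (left out, the last holds). Time passes only in rows, so rows that do not move let the fingers close. It gives the time, the measured TCP pose, the force and the opening at its end, in the units of the state.
- sense(): the state, without advancing time (a new reading comes with each control period).
- get_image(name): name is "scene" or "top"; returns the picture (420x560x3 uint8, red, green, blue); there is no depth.
- calibration(name): a dict with "fx", "fy", "cx", "cy" (pixels), "D" ([k1, k2, p1, p2, k3] as OpenCV has them; the pictures are not rectified), "world_from_camera" (4x4, takes a point from camera to world coordinates). Camera axes: x right, y up, looking along -z (the intrinsics and any distortion apply to the point x, -y, -z); pixel columns grow to the right and rows downward; lengths in m; the calibration is good to about 2 mm. A picture is of the moment at which its call begins. calibration takes no time and is no camera call.
- sign_off(): hands the job in, once; it reports no verdict.
The state is a dict: "clock": time; "joints": joint angles; "joint_vel": joint speeds; "joint_efforts": joint torques, N m; "ee_pos": TCP position; "tcp_rot": TCP orientation; "contact_force": force on the tool from outside, world axes, zero at the start; "torque": the same for the moment, N m; "gripper_width": finger opening in m.
Only numpy, scipy, OpenCV 4.12 (cv2) and the standard library are available. Lean on these libraries where they do the work, as an engineer would, in place of code of your own. Each camera call takes 0.05 s, during which the arm holds its last target.

## Working session

There is one attempt and no reset: what is moved stays moved. The work goes in short steps, Python scripts to look and compute and a tool call to move; the robot and the scene stay as the last step left them, time stands still between calls to the robot, and variables do not carry over. Pictures are saved under pics/ and viewed, and the job is handed in when it is done.

Besides the shell and the picture viewer there is one more tool, called after ">>>" by a JSON object that holds its "api" and its "payload". send_rows: Moves the arm, as the interface text tells. Its arguments: {"type":"object","properties":{"plan":{"type":"array","items":{"type":"array","items":{"type":"number"}}},"hand":{"type":"number"},"squeeze":{"type":"number"}},"required":["plan"]}

```bash
mkdir -p pics; python3 - <<'E'
from station import *
import cv2,numpy as np
print(sense()); print(hold_point_z if not callable(hold_point_z) else hold_point_z())
for n in ("scene","top"):
    im=get_image(n); cv2.imwrite(f"pics/{n}0.png",im[:,:,::-1]); c=calibration(n); print(n,{k:np.round(v,4).tolist() for k,v in c.items()})
E
```

```text
{'clock': 0.0, 'joints': array([ 1.19909731e+00,  2.64782196e-01,  1.60537925e+00,  1.61205211e-05,
        1.27371360e+00, -3.68988338e-02]), 'joint_vel': array([ 0.00065776,  0.00230515, -0.00119471,  0.00097535,  0.00101848,
        0.00054334]), 'joint_efforts': array([-6.49980084e-04, -5.15100861e+01, -3.67320800e+01, -7.16321688e-05,
        1.29445075e-02, -1.14769676e-05]), 'ee_pos': array([0.22166547, 0.63720167, 0.40333918]), 'tcp_rot': array([ 1.66621577e-01,  9.86020257e-01, -1.11590180e-03, -2.39071291e-04]), 'contact_force': array([-0.53602486, -1.03654127, -0.14452315]), 'torque': array([ 0.00721969, -0.00913747,  0.01964671]), 'gripper_width': 0.08541088321295663}
0.1547
scene {'fx': 398.4997, 'fy': 398.4997, 'cx': 281.5847, 'cy': 209.614, 'D': [0.0067, 0.0, 0.0, 0.0, 0.0], 'world_from_camera': [[0.1795, -0.6926, 0.6987, 1.0724], [0.9837, 0.1305, -0.1234, -0.1875], [-0.0057, 0.7095, 0.7047, 0.7265], [0.0, 0.0, 0.0, 1.0]]}
top {'fx': 422.5845, 'fy': 422.5845, 'cx': 273.9612, 'cy': 210.0485, 'D': [-0.0603, 0.0, 0.0, 0.0, 0.0], 'world_from_camera': [[0.0244, 0.9933, -0.1132, 0.36], [-0.9997, 0.025, 0.0043, -0.0691], [0.0071, 0.1131, 0.9936, 1.1594], [0.0, 0.0, 0.0, 1.0]]}
```

View pics/scene0.png

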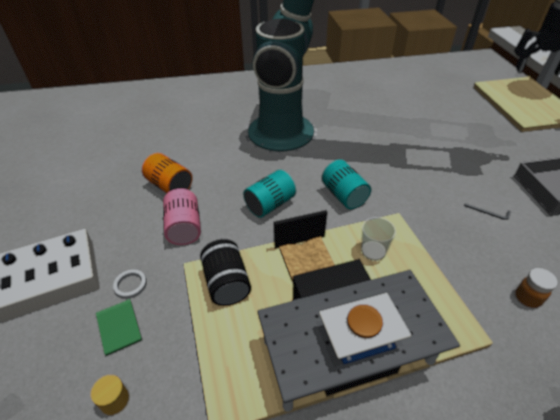

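View pics/top0.png

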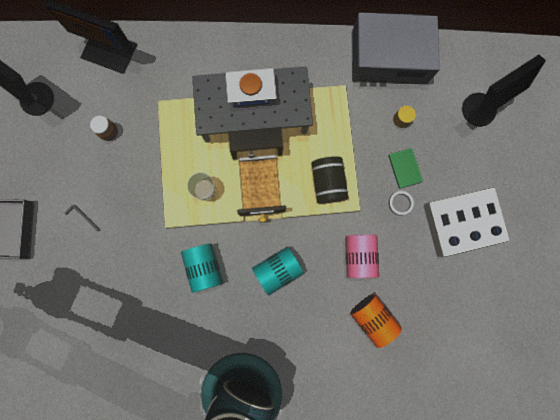

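The black barrel, at top px (330,180) and scene (226,272), is the only black one with two aluminium bands. The look-alikes are turquoise (202,267) and (279,270), pink (362,256) and orange (376,320). I'll confirm that in an enlarged crop.

```bash
python3 - <<'E'
import cv2
a=cv2.imread("pics/top0.png")[60:235,150:370]; cv2.imwrite("pics/topcrop.png",cv2.resize(a,None,fx=3.4,fy=3.4,interpolation=cv2.INTER_CUBIC))
a=cv2.imread("pics/scene0.png")[200:400,180:490]; cv2.imwrite("pics/scenecrop.png",cv2.resize(a,None,fx=2.5,fy=2.5,interpolation=cv2.INTER_CUBIC))
E
cat > h.py <<'E'
import numpy as np,cv2
from station import *
def ray(n,uv):
    c=calibration(n);K=np.array([[c['fx'],0,c['cx']],[0,c['fy'],c['cy']],[0,0,1]])
    p=cv2.undistortPoints(np.array(uv,float).reshape(-1,1,2),K,np.array(c['D'],float)).reshape(-1,2)
    T=np.array(c['world_from_camera']); d=np.c_[p[:,0],-p[:,1],-np.ones(len(p))]@T[:3,:3].T
    return T[:3,3],d
def onz(n,uv,z):
    o,d=ray(n,uv); return o+d*((z-o[2])/d[:,2])[:,None]
def proj(n,P):
    c=calibration(n);K=np.array([[c['fx'],0,c['cx']],[0,c['fy'],c['cy']],[0,0,1]])
    T=np.array(c['world_from_camera']); q=(np.atleast_2d(P)-T[:3,3])@T[:3,:3]
    q=q*[1,-1,-1]
    return cv2.projectPoints(q,np.zeros(3),np.zeros(3),K,np.array(c['D'],float))[0].reshape(-1,2)
E
```

```text
(no output)
```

View pics/topcrop.png

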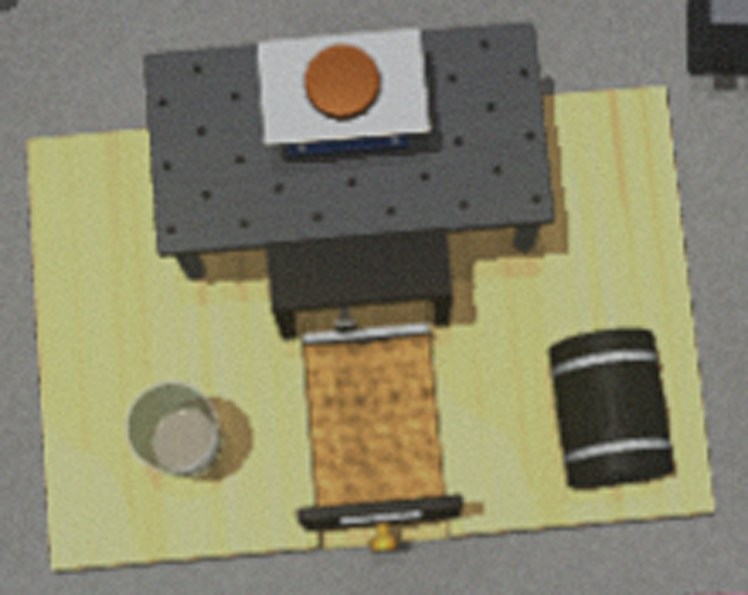

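View pics/scenecrop.png

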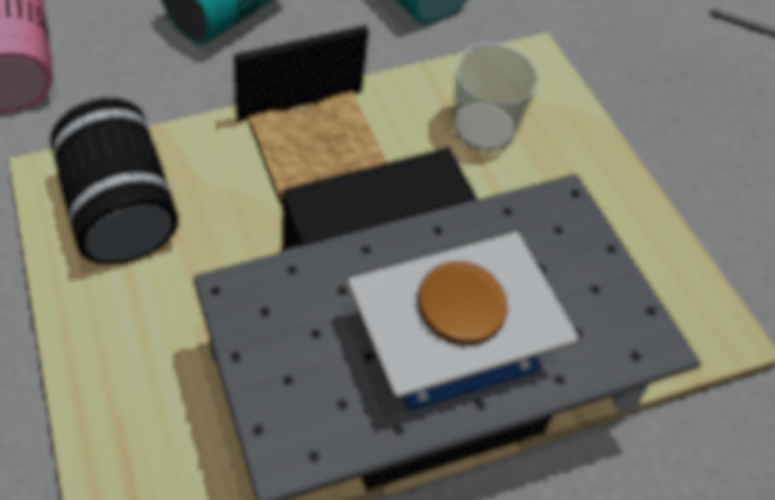

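```bash
cat > fit.py <<'E'
from h import *
s=lambda x,y:(x/3.4+150,y/3.4+60)
px=[s(52,570),s(714,513),s(667,87),s(27,140)]
W=onz("top",px,0.02)[:,:2]
U=np.array([[-.17,.267],[-.17,-.267],[.19,-.267],[.19,.267]])
um,wm=U.mean(0),W.mean(0); A=(W-wm).T@(U-um); u_,_,v=np.linalg.svd(A); R=u_@v
t=wm-R@um
E
python3 - <<'E'
from fit import *
print(W, t, np.degrees(np.arctan2(R[1,0],R[0,0])), (W-(U@R.T+t))*1000)
# check housing top front edge, z .118
P=onz("top",[s(275,307),s(449,295)],.118)[:,:2]; print("face",(P-t)@R)
Q=onz("top",[s(300,512),s(462,498)],.104)[:,:2]; print("panel top outer",(Q-t)@R)
im=cv2.imread("pics/top0.png"); m=(im.max(2)<70).astype(np.uint8); 
roi=np.zeros_like(m); roi[150:208,305:352]=1
g=m*roi
g=cv2.morphologyEx(g,cv2.MORPH_CLOSE,np.ones((9,9)))
r=max(cv2.findContours(g,0,2)[0],key=cv2.contourArea); b=cv2.minAreaRect(r); print(b)
bp=cv2.boxPoints(b); print(bp); print("barrel corners z.062",(onz("top",bp,.062)[:,:2]-t)@R)
print("cent world",onz("top",[b[0]],.062))
bk=onz("top",[s(183,440)],.02)[:,:2];print("beaker base",(bk-t)@R)
dr=onz("top",[s(304,335),s(431,325),s(442,505),s(315,505)],.03)[:,:2];print("cork",(dr-t)@R)
print("knob",(onz("top",[s(384,538)],.046)[:,:2]-t)@R)
E
```

```text
[[ 0.4344966   0.21885117]
 [ 0.49345722 -0.30839789]
 [ 0.84965065 -0.26986961]
 [ 0.78998969  0.25998408]] [ 0.63196082 -0.02597234] 6.397634598036859 [[ 1.22836549 -1.57100983]
 [ 0.68648174  1.85445958]
 [-0.87819712  0.26868878]
 [-1.03665011 -0.55213852]]
face [[ 0.00293722  0.06480385]
 [ 0.00093289 -0.06469691]]
panel top outer [[-0.14967447  0.05903971]
 [-0.14963048 -0.06119673]]
((329.1653747558594, 179.53353881835938), (44.869300842285156, 31.282119750976562), 80.90972137451172)
[[310.1763  159.8518 ]
 [341.06552 154.90952]
 [348.15445 199.21527]
 [317.26523 204.15756]]
barrel corners z.062 [[-0.02603298 -0.13870038]
 [-0.01954287 -0.2221494 ]
 [-0.1396182  -0.22810508]
 [-0.14565151 -0.1456814 ]]
cent world [[ 0.56982223 -0.21766488  0.062     ]]
beaker base [[-0.0735583   0.15391129]]
cork [[ 0.00142097  0.04984448]
 [ 0.00083515 -0.05246578]
 [-0.14502677 -0.04832626]
 [-0.13634879  0.0517997 ]]
knob [[-0.1687242  -0.00055794]]
```

Top view (px): barrel (330,180), drawer cork (260,185), black panel (262,211), beaker (205,188). The crops confirm the barrel is plain black with two silver bands. Next I'll cross-check it against the scene view.

```bash
python3 - <<'E'
from fit import *
q=lambda x,y:(x/2.5+180,y/2.5+200)
print("far end centre",(onz("scene",[q(128,233)],.062)[:,:2]-t)@R)
print("panel top",(onz("scene",[q(236,57),q(368,29)],.104)[:,:2]-t)@R)
# predictions for overlay: barrel hypotheses
im=cv2.imread("pics/top0.png");im2=cv2.imread("pics/scene0.png")
def ring(cx,cy,a,e):
    th=np.linspace(0,2*np.pi,40); ax=np.array([np.cos(a),np.sin(a)]);n=np.array([-ax[1],ax[0]])
    c=np.array([cx,cy])+e*.055*ax
    P=c+np.outer(.042*np.cos(th),n); return np.c_[P@R.T+t,.062+.042*np.sin(th)]
out=[]
for n,i,sl in(("top",im,(slice(130,220),slice(290,370))),("scene",im2,(slice(225,315),slice(190,270)))):
    i=cv2.resize(i,None,fx=5,fy=5,interpolation=cv2.INTER_CUBIC)
    for e in(-1,1): cv2.polylines(i,[np.round(proj(n,ring(-.086,-.186,.053,e))*5+2).astype(int)],True,(0,0,255),1)
    out.append(i[sl[0].start*5:sl[0].stop*5,sl[1].start*5:sl[1].stop*5])
cv2.imwrite("pics/ov1.png",np.hstack(out))
E
```

```text
far end centre [[-0.02896799 -0.18147806]]
panel top [[-0.14759765 -0.05879128]
 [-0.14606432  0.06180749]]
```

View pics/ov1.png

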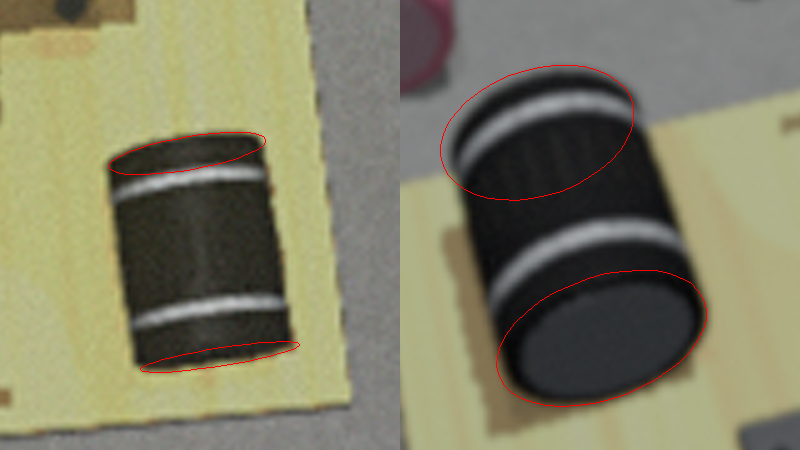

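>>> {"api": "send_rows", "payload": {"plan": [[0,-0.5,0,0,0,-0.1],[0,-1,0,0,0,-0.1],[0,-1,0,0,0,-0.084]], "hand": 0.06, "squeeze": 30}}

```text
clock: 0.48
ee_pos: [0.2107, 0.5628, 0.4009]
tcp_rot: [-0.063, 0.998, -0.002, -0.001]
contact_force: [0.7, -0.1, -0.2]
gripper_width: 0.0402
```

```bash
cat >> fit.py <<'E'
from scipy.spatial.transform import Rotation as Ro
def st():
    s_=sense(); q=Ro.from_quat(s_['tcp_rot']); M=q.as_matrix(); p=s_['ee_pos']
    print("t",s_['clock'],"p",p.round(4),"unit",np.round((p[:2]-t)@R,4),"w",round(s_['gripper_width'],4),"F",s_['contact_force'].round(1))
    print("M",M.round(3).tolist(),"tooly az",np.degrees(np.arctan2(M[1,1],M[0,1])).round(2),"j",s_['joints'].round(2))
    return p,M
def go(ux,uy,z):
    p,M=st(); w=np.r_[R@[ux,uy]+t,z]; d=M.T@(w-p)/.03; print("target",w.round(3),"tool units",d.round(2)); return d
def err(M,yaw,tilt=0): pass
E
python3 -c "
from fit import *
go(-.176,-.186,.40)"
```

```text
t 0.475 p [0.2107 0.5628 0.4009] unit [-0.353   0.6321] w 0.0402 F [ 0.7 -0.1 -0.2]
M [[-0.992, -0.126, -0.002], [-0.126, 0.992, -0.005], [0.003, -0.005, -1.0]] tooly az 97.23 j [ 1.17  0.13  1.77  0.    1.25 -0.53]
target [ 0.478 -0.23   0.4  ] tool units [ -5.5  -27.35   0.15]
```

>>> {"api": "send_rows", "payload": {"plan": [[-0.6,-1,0,0,0,0],[-0.6,-1,0,0,0,0],[-0.6,-1,0,0,0,0],[-0.6,-1,0,0,0,0],[-0.6,-1,0,0,0,0],[-0.6,-1,0,0,0,0],[-0.6,-1,0,0,0,0],[-0.6,-1,0,0,0,0],[-0.6,-1,0,0,0,0],[-0.6,-1,0,0,0,0]]}}

```text
clock: 1.72
ee_pos: [0.4304, 0.2776, 0.3971]
tcp_rot: [-0.066, 0.998, -0.006, -0.004]
contact_force: [0.4, 0.3, -0.6]
gripper_width: 0.0398
```

>>> {"api": "send_rows", "payload": {"plan": [[0,-1,0,0,0,0],[0,-1,0,0,0,0],[0,-1,0,0,0,0],[0,-1,0,0,0,0],[0,-1,0,0,0,0],[0,-1,0,0,0,0],[0,-1,0,0,0,0],[0,-1,0,0,0,0],[0,-1,0,0,0,0],[0,-1,0,0,0,0]]}}

```text
clock: 2.98
ee_pos: [0.4689, -0.0304, 0.3959]
tcp_rot: [-0.066, 0.998, -0.006, -0.008]
contact_force: [-0.2, 0.2, -0.2]
gripper_width: 0.0401
```

```bash
python3 -c "
from fit import *
go(-.176,-.186,.40)"
```

```text
t 2.975 p [ 0.4689 -0.0304  0.3959] unit [-0.1625  0.0138] w 0.0401 F [-0.2  0.2 -0.2]
M [[-0.991, -0.131, -0.015], [-0.131, 0.991, -0.013], [0.016, -0.011, -1.0]] tooly az 97.52 j [-0.11 -0.12  2.03 -0.02  1.24 -1.81]
target [ 0.478 -0.23   0.4  ] tool units [ 0.58 -6.65 -0.05]
```

>>> {"api": "send_rows", "payload": {"plan": [[0.1,-1,0,0,0,0.012],[0.1,-1,0,0,0,0],[0.1,-1,0,0,0,0],[0.1,-1,0,0,0,0],[0.1,-1,0,0,0,0],[0.1,-1,0,0,0,0],[0,-0.6,0.3,0,0,0],[0,0,1,0,0,0],[0,0,1,0,0,0],[0,0,1,0,0,0]]}}

```text
clock: 4.22
ee_pos: [0.4708, -0.2388, 0.2943]
tcp_rot: [-0.054, 0.998, -0.006, -0.008]
contact_force: [-0.5, 0.5, -0.6]
gripper_width: 0.04
```

```bash
python3 -c "
from fit import *
go(-.176,-.186,.205)"
```

```text
t 4.225 p [ 0.4708 -0.2388  0.2943] unit [-0.1839 -0.1936] w 0.04 F [-0.5  0.5 -0.6]
M [[-0.994, -0.108, -0.015], [-0.108, 0.994, -0.013], [0.016, -0.011, -1.0]] tooly az 96.19 j [-0.51  0.09  2.03 -0.02  1.04 -2.18]
target [ 0.478 -0.23   0.205] tool units [-0.31  0.29  2.97]
```

>>> {"api": "send_rows", "payload": {"plan": [[0,0.2,0.8,0,0,0],[0,0,0.8,0,0,0],[0,0,0.8,0,0,0],[-0.2,0,0.4,0,0,0],[0,0,0,0,0,0]]}}

```text
clock: 4.85
ee_pos: [0.4721, -0.23, 0.2006]
tcp_rot: [-0.054, 0.998, -0.002, -0.013]
contact_force: [-0.3, -0.7, 0.1]
gripper_width: 0.04
```

```bash
python3 -c "
from fit import *
go(-.176,-.186,.205)
cv2.imwrite('pics/a1.png',np.hstack([get_image('scene')[180:400,150:420,::-1],get_image('top')[80:300,250:520,::-1]]))"
```

```text
t 4.85 p [ 0.4721 -0.23    0.2006] unit [-0.1816 -0.185 ] w 0.04 F [-0.3 -0.7  0.1]
M [[-0.994, -0.108, -0.025], [-0.108, 0.994, -0.006], [0.025, -0.003, -1.0]] tooly az 96.22 j [-0.5   0.21  2.09 -0.02  0.86 -2.16]
target [ 0.478 -0.23   0.205] tool units [-0.18 -0.03 -0.15]
```

View pics/a1.png

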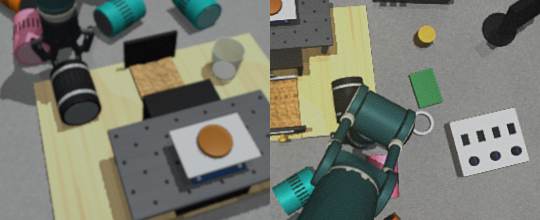

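>>> {"api": "send_rows", "payload": {"plan": [[-0.3,0,0,0,-0.016,0],[-0.3,0,0,0,0,0],[-0.2,0,0,0,0,0],[-0.1,0,0,0,0,0],[0,0,0,0,0,0]]}}

```text
clock: 5.58
ee_pos: [0.5023, -0.2279, 0.2045]
tcp_rot: [-0.054, 0.999, -0.003, 0.003]
contact_force: [-0.6, 0.1, 0.6]
gripper_width: 0.0402
```

```bash
python3 -c "
from fit import *
st()
a=get_image('scene')[215:315,180:280,::-1]
cv2.imwrite('pics/a2.png',cv2.resize(a,None,fx=5,fy=5))"
```

```text
t 5.575 p [ 0.5023 -0.2279  0.2045] unit [-0.1514 -0.1862] w 0.0402 F [-0.6  0.1  0.6]
M [[-0.994, -0.109, 0.007], [-0.109, 0.994, -0.006], [-0.006, -0.007, -1.0]] tooly az 96.23 j [-0.47  0.24  2.04 -0.    0.85 -2.15]
```

View pics/a2.png

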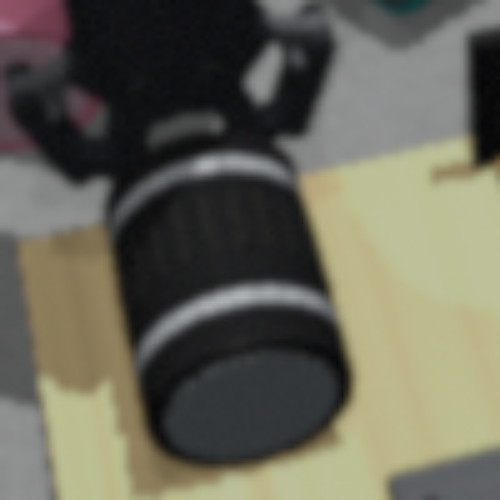

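>>> {"api": "send_rows", "payload": {"plan": [[0,0,-0.5,0,0,0],[-0.1,0,0,0,0,0],[-0.1,0,0,0,0,0],[-0.1,0,0,0,0,0],[-0.1,0,0,0,0,0],[0,0,0,0,0,0]]}}

```text
clock: 6.38
ee_pos: [0.5142, -0.2264, 0.2205]
tcp_rot: [-0.054, 0.999, -0.003, 0.003]
contact_force: [-1.0, -0.1, 0.9]
gripper_width: 0.04
```

```bash
cat >ov.py <<'E'
import sys
from fit import *
def ring(cx,cy,a,e):
    th=np.linspace(0,2*np.pi,60); ax=np.array([np.cos(a),np.sin(a)]);n=np.array([-ax[1],ax[0]])
    c=np.array([cx,cy])+e*.055*ax
    P=c+np.outer(.042*np.cos(th),n); return np.c_[P@R.T+t,.062+.042*np.sin(th)]
def ov(name,cx,cy,a,z=0):
    out=[]
    for n,sl in(("top",(130,220,280,360)),("scene",(215,315,185,275))):
        i=get_image(n)[:,:,::-1]; i=cv2.resize(i,None,fx=5,fy=5,interpolation=cv2.INTER_CUBIC)
        for e in(-1,1): cv2.polylines(i,[np.round(proj(n,ring(cx,cy,a,e))*5+2).astype(int)],True,(0,0,255),1)
        i=i[sl[0]*5:sl[1]*5,sl[2]*5:sl[3]*5]; out.append(cv2.resize(i,(int(i.shape[1]*450/i.shape[0]),450)))
    cv2.imwrite(name,np.hstack(out))
E
python3 -c "
from ov import *
st(); ov('pics/a3.png',-.075,-.186,.03)"
```

```text
t 6.375 p [ 0.5142 -0.2264  0.2205] unit [-0.1393 -0.186 ] w 0.04 F [-1.  -0.1  0.9]
M [[-0.994, -0.108, 0.006], [-0.108, 0.994, -0.006], [-0.006, -0.007, -1.0]] tooly az 96.21 j [-0.46  0.23  2.01 -0.    0.89 -2.14]
```

View pics/a3.png

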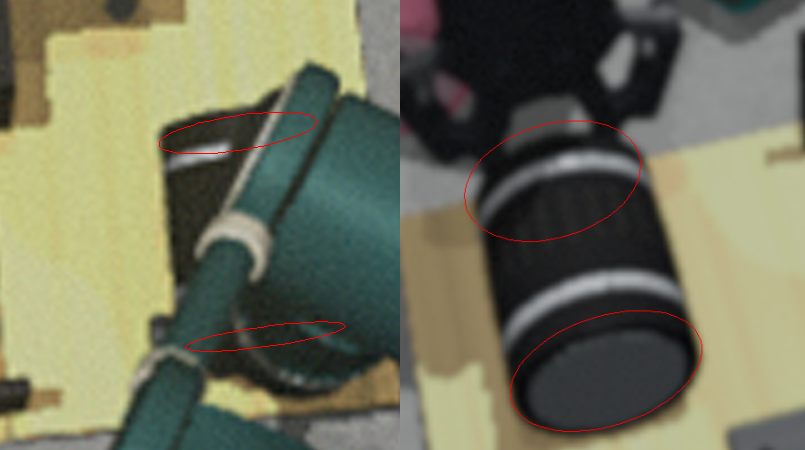

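>>> {"api": "send_rows", "payload": {"plan": [[-0.1,0,0,0,0,0],[-0.08,0,0,0,0,0],[0,0,0,0,0,0],[0.3,0,0,0,0,0],[1,0,0,0,0,0],[0.5,-0.5,-1,0,0,0],[0,-1,-1,0,0,0],[0,-1,-0.5,0,0,0.1],[0,0,0,0,0,0.1],[0,0,0,0,0,0.1]]}}

```text
clock: 7.72
ee_pos: [0.4702, -0.3079, 0.2984]
tcp_rot: [0.188, 0.982, -0.003, 0.006]
contact_force: [0.1, -0.0, 0.5]
gripper_width: 0.0399
```

```bash
python3 -c "
from ov import *
st(); ov('pics/a4.png',-.070,-.186,.03)"
```

```text
t 7.725 p [ 0.4702 -0.3079  0.2984] unit [-0.1922 -0.2622] w 0.0399 F [ 0.1 -0.   0.5]
M [[-0.93, 0.369, 0.01], [0.369, 0.93, -0.008], [-0.012, -0.003, -1.0]] tooly az 68.37 j [-0.62  0.14  1.96 -0.    1.03 -1.82]
```

View pics/a4.png

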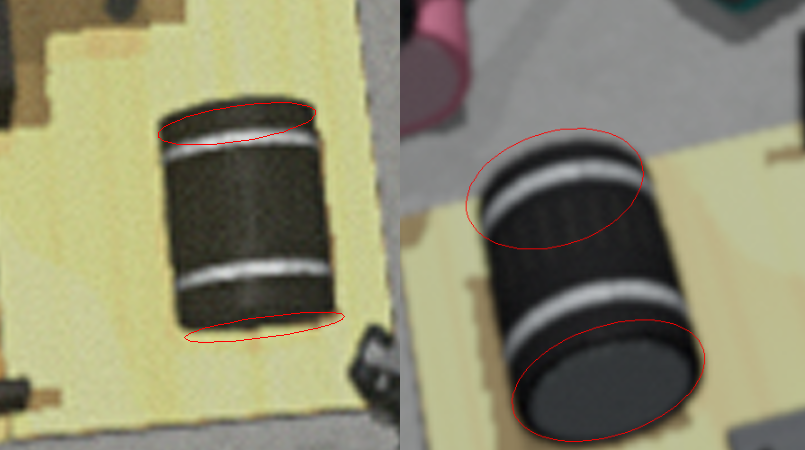

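>>> {"api": "send_rows", "payload": {"plan": [[0,0,-0.3,0,0,0.115],[0,0,0,0,0,0.115],[0,0,0,0,0,0.115],[0,0,0,0,0,0.115],[0,0,0,0,0,0.115],[0,0,0,0,0,0.114]], "hand": -0.18}}

```text
clock: 8.57
ee_pos: [0.4687, -0.3063, 0.3066]
tcp_rot: [0.669, 0.743, 0.001, 0.006]
contact_force: [0.3, 1.2, -0.3]
gripper_width: 0.0502
```

```bash
python3 -c "
from fit import *
go(-.067,-.315,.30)"
```

```text
t 8.575 p [ 0.4687 -0.3063  0.3066] unit [-0.1935 -0.2604] w 0.0502 F [ 0.3  1.2 -0.3]
M [[-0.104, 0.995, 0.01], [0.995, 0.104, -0.007], [-0.008, 0.01, -1.0]] tooly az 5.96 j [-0.62  0.13  1.96  0.    1.05 -0.73]
target [ 0.6   -0.346  0.3  ] tool units [-1.79  4.23  0.27]
```

>>> {"api": "send_rows", "payload": {"plan": [[-0.45,1,0,0,0,0],[-0.45,1,0,0,0,0],[-0.45,1,0,0,0,0],[-0.45,1,0,0,0,0],[0,0.3,0,0,0.083,0],[0,0,0,0,0.084,0],[0,0,0,0,0,0]]}}

```text
clock: 9.45
ee_pos: [0.6053, -0.3449, 0.3058]
tcp_rot: [0.654, 0.745, 0.09, -0.095]
contact_force: [0.5, -0.6, -0.0]
gripper_width: 0.0503
```

```bash
cat >>fit.py <<'E'
def tip(L=.168):
    p,M=st(); q=p+L*M[:,2]; print("tip unit",np.round((q[:2]-t)@R,4),"z",q[2].round(4)); return q
def gotip(ux,uy,z,L=.168):
    q=tip(L); M=Ro.from_quat(sense()['tcp_rot']).as_matrix()
    print("tool units",(M.T@(np.r_[R@[ux,uy]+t,z]-q)/.03).round(2)); 
    Y=np.r_[R@[1,0],0];Z=-np.array([0,0,1])*np.cos(np.radians(15))+np.sin(np.radians(15))*np.r_[R@[0,1],0]
    T=np.c_[np.cross(Y,Z),Y,Z]; print("turn to 15deg",(Ro.from_matrix(M.T@T).as_rotvec()/(np.pi/2)).round(3))
    print("1mm fwd/up in tool units",(M.T@np.r_[R@[0,.001],0]/.03).round(4),(M.T@[0,0,.001]/.03).round(4))
E
python3 -c "
from fit import *
gotip(-.067,-.262,.033)"
```

```text
t 9.45 p [ 0.6053 -0.3449  0.3058] unit [-0.062 -0.314] w 0.0503 F [ 0.5 -0.6 -0. ]
M [[-0.127, 0.992, -0.023], [0.957, 0.129, 0.259], [0.259, 0.011, -0.966]] tooly az 7.39 j [-0.6   0.43  1.59  0.21  1.3  -0.81]
tip unit [-0.061  -0.2704] z 0.1435
tool units [-0.68 -0.23  3.63]
turn to 15deg [ 0.004 -0.     0.012]
1mm fwd/up in tool units [0.0322 0.0006 0.0087] [ 0.0086  0.0004 -0.0322]
```

>>> {"api": "send_rows", "payload": {"plan": [[-0.25,-0.1,0.9,0,0,0.012],[-0.2,-0.1,0.9,0,0,0],[-0.2,0,0.9,0,0,0],[-0.15,0,0.7,0,0,0],[0,0,0,0,0,0]]}}

```text
clock: 10.07
ee_pos: [0.5992, -0.3421, 0.1991]
tcp_rot: [0.658, 0.743, 0.086, -0.09]
contact_force: [0.0, 0.6, 0.6]
gripper_width: 0.0504
```

```bash
python3 -c "
from ov import *
gotip(-.067,-.237,.033); ov('pics/a5.png',-.067,-.184,.0)"
```

```text
t 10.075 p [ 0.5992 -0.3421  0.1991] unit [-0.0678 -0.3105] w 0.0504 F [0.  0.6 0.6]
M [[-0.118, 0.993, -0.02], [0.962, 0.119, 0.246], [0.247, 0.01, -0.969]] tooly az 6.86 j [-0.6   0.52  1.67  0.21  1.12 -0.83]
tip unit [-0.0666 -0.2691] z 0.0363
tool units [ 1.01 -0.01  0.37]
turn to 15deg [0.005 0.008 0.006]
1mm fwd/up in tool units [0.0323 0.0003 0.0082] [ 0.0082  0.0003 -0.0323]
```

View pics/a5.png

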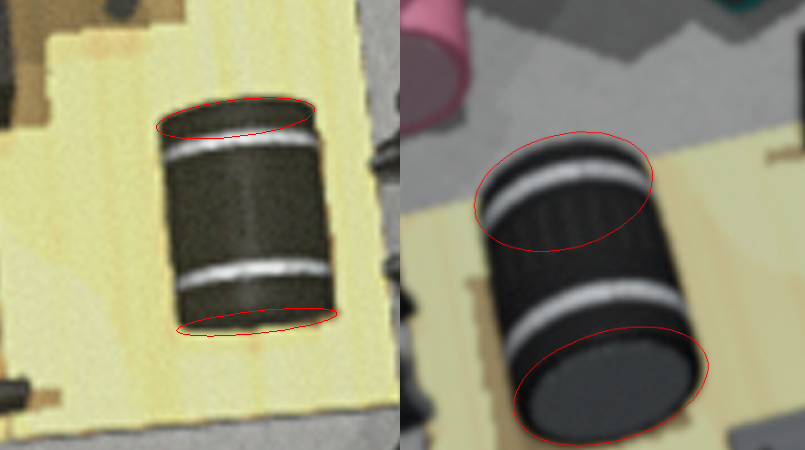

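>>> {"api": "send_rows", "payload": {"plan": [[0.23,0,0.08,0,0,0.005],[0.23,0,0.08,0,0,0],[0.23,0,0.08,0,0,0],[0.16,0,0.05,0,0,0],[0.12,0,0.03,0,0,0],[0.12,0,0.03,0,0,0],[0.12,0,0.03,0,0,0],[0.12,0,0.03,0,0,0],[0.14,0,0.04,0,0,0],[0.16,0,0.04,0,0,0]]}}

```text
clock: 11.42
ee_pos: [0.5959, -0.2899, 0.2035]
tcp_rot: [0.661, 0.741, 0.087, -0.084]
contact_force: [0.4, 0.1, -0.0]
gripper_width: 0.0503
```

```bash
python3 -c "
from ov import *
gotip(-.067,-.120,.033); ov('pics/a6.png',-.068,-.175,.0)"
```

```text
t 11.425 p [ 0.5959 -0.2899  0.2035] unit [-0.0652 -0.2583] w 0.0503 F [ 0.4  0.1 -0. ]
M [[-0.112, 0.994, -0.011], [0.964, 0.111, 0.24], [0.24, 0.017, -0.971]] tooly az 6.38 j [-0.54  0.46  1.74  0.23  1.08 -0.78]
tip unit [-0.0625 -0.218 ] z 0.0404
tool units [ 3.11 -0.15  1.02]
turn to 15deg [0.01  0.013 0.002]
1mm fwd/up in tool units [ 0.0324 -0.      0.008 ] [ 0.008   0.0006 -0.0324]
```

View pics/a6.png

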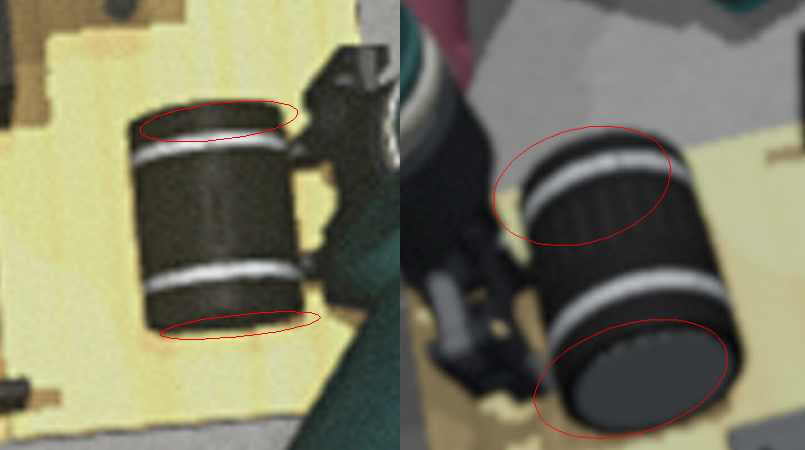

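>>> {"api": "send_rows", "payload": {"plan": [[0.15,-0.01,0.06,0,0.002,0],[0.16,-0.01,0.06,0,0.002,0],[0.17,-0.01,0.06,0,0.002,0],[0.18,-0.01,0.07,0,0.002,0],[0.18,-0.01,0.07,0,0.002,0],[0.18,-0.01,0.07,0,0.002,0],[0.18,-0.01,0.07,0,0.002,0],[0.18,-0.01,0.07,0,0.002,0],[0.18,-0.01,0.07,0,0.002,0],[0.18,-0.01,0.07,0,0.002,0]]}}

```text
clock: 12.78
ee_pos: [0.5861, -0.231, 0.1969]
tcp_rot: [0.659, 0.739, 0.098, -0.097]
contact_force: [-0.7, 0.3, -0.5]
gripper_width: 0.0505
```

```bash
python3 -c "
from ov import *
gotip(-.067,-.120,.033); ov('pics/a7.png',-.067,-.12,.0)"
```

```text
t 12.775 p [ 0.5861 -0.231   0.1969] unit [-0.0684 -0.1986] w 0.0505 F [-0.7  0.3 -0.5]
M [[-0.112, 0.994, -0.015], [0.956, 0.111, 0.272], [0.272, 0.016, -0.962]] tooly az 6.4 j [-0.48  0.42  1.82  0.27  1.06 -0.75]
tip unit [-0.0657 -0.1528] z 0.0353
tool units [ 1.03 -0.04  0.37]
turn to 15deg [ 0.01  -0.009  0.003]
1mm fwd/up in tool units [ 0.0321 -0.      0.0091] [ 0.0091  0.0005 -0.0321]
```

View pics/a7.png

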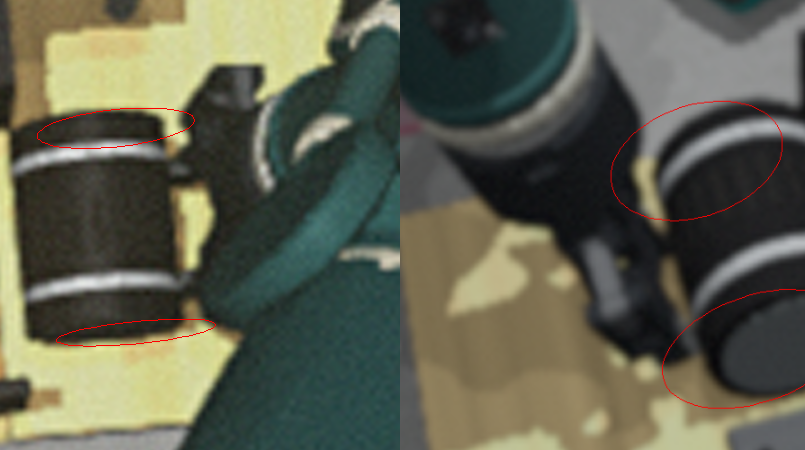

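>>> {"api": "send_rows", "payload": {"plan": [[0.17,0,0.05,0,-0.002,0],[0.17,0,0.05,0,-0.002,0],[0.16,0,0.05,0,-0.002,0],[0.15,0,0.05,0,-0.002,0],[0.14,0,0.05,0,0,0],[0.12,0,0.04,0,0,0]]}}

```text
clock: 13.62
ee_pos: [0.5828, -0.2006, 0.1958]
tcp_rot: [0.66, 0.74, 0.093, -0.092]
contact_force: [0.9, -0.2, 0.4]
gripper_width: 0.0505
```

```bash
sed -i 's/280,360/245,325/;s/185,275/230,320/' ov.py; python3 -c "
from ov import *
gotip(-.067,-.120,.033); ov('pics/a8.png',-.069,-.072,.0)"
```

```text
t 13.625 p [ 0.5828 -0.2006  0.1958] unit [-0.0683 -0.168 ] w 0.0505 F [ 0.9 -0.2  0.4]
M [[-0.112, 0.994, -0.013], [0.959, 0.112, 0.26], [0.259, 0.016, -0.966]] tooly az 6.41 j [-0.44  0.4   1.86  0.27  1.03 -0.71]
tip unit [-0.0657 -0.1244] z 0.0335
tool units [ 0.14 -0.04  0.05]
turn to 15deg [ 0.01  -0.     0.003]
1mm fwd/up in tool units [0.0322 0.     0.0086] [ 0.0086  0.0005 -0.0322]
```

View pics/a8.png

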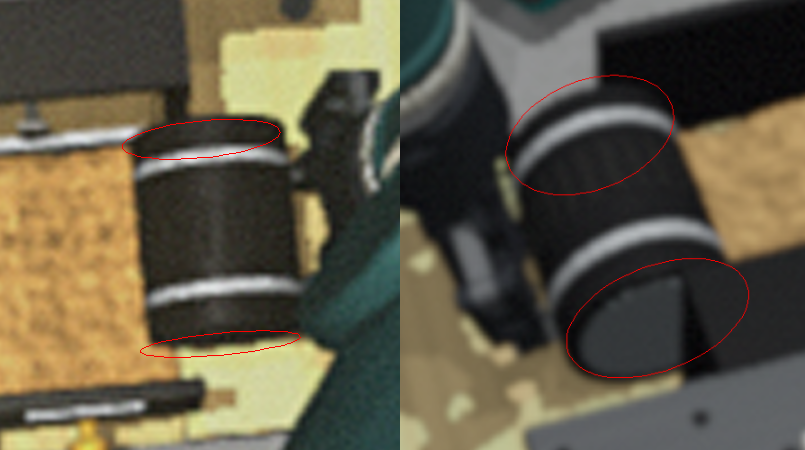

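>>> {"api": "send_rows", "payload": {"plan": [[0.11,0,0.03,0,0,0],[0.13,0,-0.09,0,0,0],[0.13,0,-0.09,0,0,0],[0.13,0,-0.09,0,0,0]]}}

```text
clock: 14.22
ee_pos: [0.5813, -0.1894, 0.2077]
tcp_rot: [0.66, 0.74, 0.092, -0.09]
contact_force: [-1.6, -4.5, 1.2]
gripper_width: 0.0504
```

```bash
python3 -c "
from ov import *
gotip(-.067,-.120,.033); ov('pics/a9.png',-.067,-.072,.0)"
```

```text
t 14.225 p [ 0.5813 -0.1894  0.2077] unit [-0.0686 -0.1568] w 0.0504 F [-1.6 -4.5  1.2]
M [[-0.113, 0.994, -0.012], [0.96, 0.112, 0.255], [0.255, 0.017, -0.967]] tooly az 6.43 j [-0.42  0.37  1.87  0.27  1.04 -0.69]
tip unit [-0.0658 -0.1139] z 0.0453
tool units [-0.3  -0.05  0.34]
turn to 15deg [0.011 0.002 0.003]
1mm fwd/up in tool units [0.0322 0.     0.0085] [ 0.0085  0.0006 -0.0322]
```

View pics/a9.png

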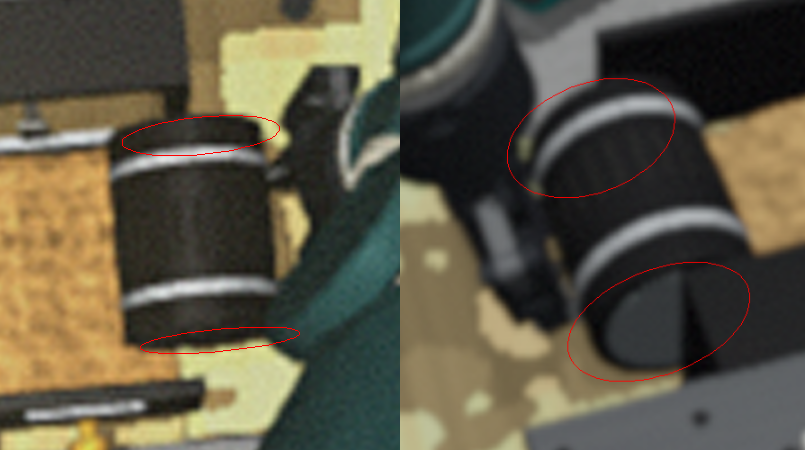

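>>> {"api": "send_rows", "payload": {"plan": [[0.12,0,-0.1,0,0,0],[0.12,0,-0.1,0,0,0],[0.12,0,-0.1,0,0,0],[0.12,0,-0.08,0,0,0]]}}

```text
clock: 14.82
ee_pos: [0.58, -0.1771, 0.2237]
tcp_rot: [0.66, 0.74, 0.093, -0.091]
contact_force: [0.1, -0.3, 0.0]
gripper_width: 0.0506
```

```bash
python3 -c "
from ov import *
gotip(-.067,-.120,.033); ov('pics/a10.png',-.067,-.05,.0)"
```

```text
t 14.825 p [ 0.58   -0.1771  0.2237] unit [-0.0685 -0.1444] w 0.0506 F [ 0.1 -0.3  0. ]
M [[-0.112, 0.994, -0.011], [0.96, 0.111, 0.257], [0.257, 0.018, -0.966]] tooly az 6.39 j [-0.4   0.34  1.88  0.27  1.06 -0.67]
tip unit [-0.0655 -0.1013] z 0.0614
tool units [-0.85 -0.07  0.75]
turn to 15deg [0.011 0.001 0.003]
1mm fwd/up in tool units [ 0.0322 -0.      0.0086] [ 0.0086  0.0006 -0.0322]
```

View pics/a10.png

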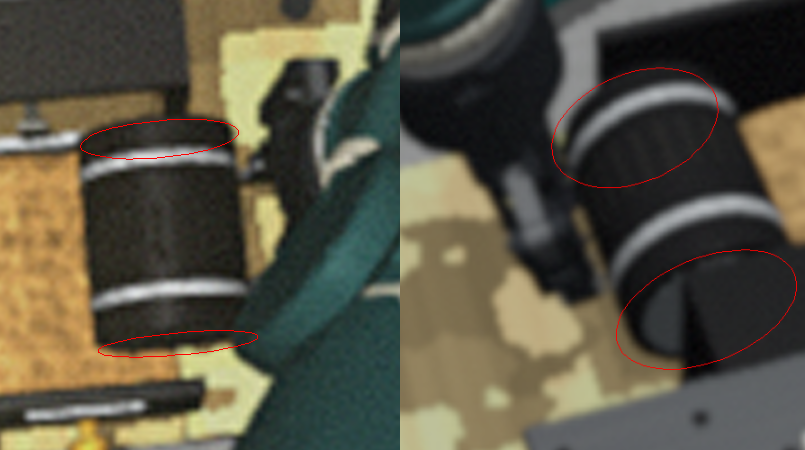

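>>> {"api": "send_rows", "payload": {"plan": [[0.11,0,0.01,0,0,0],[0.11,0,0.01,0,0,0],[0.11,0,0.01,0,0,0],[0.11,0,0.01,0,0,0],[0.11,0,0.01,0,0,0],[0.1,0,0.01,0,0,0]]}}

```text
clock: 15.68
ee_pos: [0.5772, -0.1558, 0.2262]
tcp_rot: [0.66, 0.74, 0.093, -0.092]
contact_force: [0.6, 0.9, -0.1]
gripper_width: 0.0505
```

```bash
python3 -c "
from ov import *
gotip(-.067,-.120,.033); ov('pics/a11.png',-.067,-.03,.0)"
```

```text
t 15.675 p [ 0.5772 -0.1558  0.2262] unit [-0.0689 -0.1229] w 0.0505 F [ 0.6  0.9 -0.1]
M [[-0.112, 0.994, -0.013], [0.959, 0.112, 0.259], [0.259, 0.017, -0.966]] tooly az 6.42 j [-0.37  0.32  1.9   0.28  1.05 -0.64]
tip unit [-0.0662 -0.0794] z 0.064
tool units [-1.57 -0.04  0.65]
turn to 15deg [0.01  0.    0.003]
1mm fwd/up in tool units [0.0322 0.     0.0086] [ 0.0086  0.0006 -0.0322]
```

View pics/a11.png

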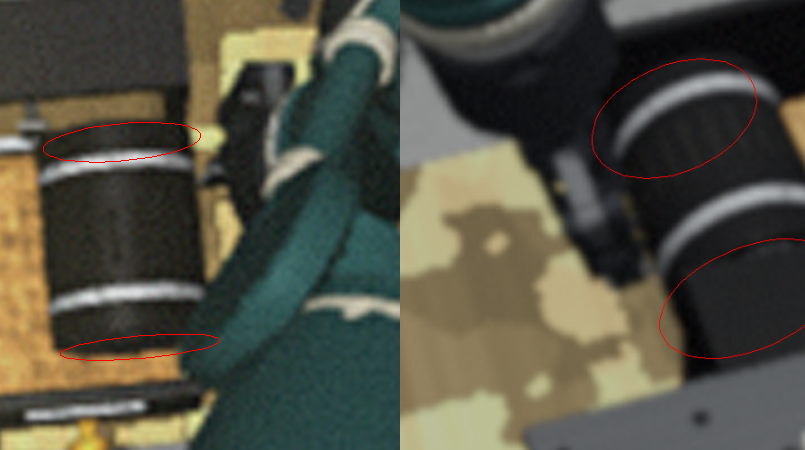

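>>> {"api": "send_rows", "payload": {"plan": [[0.08,0,0,0,0,0],[0.08,0,0,0,0,0],[0,0,0,0,0,0],[0,0,0,0,0,0],[0,0,0,0,0,0],[0,0,0,0,0,0]]}}

```text
clock: 16.52
ee_pos: [0.5767, -0.151, 0.2276]
tcp_rot: [0.66, 0.74, 0.093, -0.092]
contact_force: [-0.1, 0.0, -0.1]
gripper_width: 0.0504
```

```bash
python3 -c "
from ov import *
gotip(-.067,-.120,.033); ov('pics/a12.png',-.067,-.0,.0)"
```

```text
t 16.525 p [ 0.5767 -0.151   0.2276] unit [-0.0689 -0.1181] w 0.0504 F [-0.1  0.  -0.1]
M [[-0.112, 0.994, -0.013], [0.959, 0.112, 0.259], [0.259, 0.017, -0.966]] tooly az 6.43 j [-0.37  0.32  1.9   0.28  1.05 -0.64]
tip unit [-0.0662 -0.0746] z 0.0654
tool units [-1.74 -0.05  0.65]
turn to 15deg [0.01  0.    0.003]
1mm fwd/up in tool units [0.0322 0.     0.0086] [ 0.0086  0.0006 -0.0322]
```

View pics/a12.png

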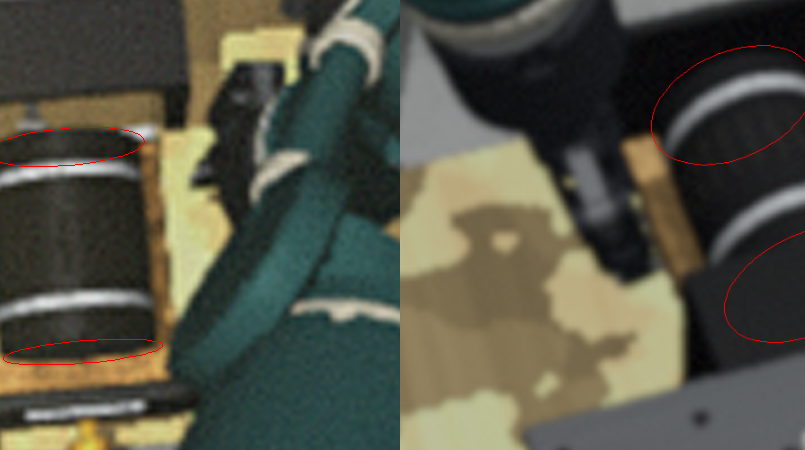

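>>> {"api": "send_rows", "payload": {"plan": [[-0.7,0,-0.2,0,0,0],[-0.7,0,-0.4,0,0,0],[0,0,-1,0,-0.08,0],[0,0,-1,0,-0.087,0],[0,0,-1,0,0,0],[0,-1,0,0,0,0],[0,-1,0,0,0,0],[0,-1,0,0,0,0],[0,-1,0,0,0,0],[0,0,0,0,0,0]], "hand": 0.3}}

```text
clock: 17.88
ee_pos: [0.4611, -0.2382, 0.3299]
tcp_rot: [0.67, 0.742, 0.002, 0.014]
contact_force: [-0.3, -0.8, 0.5]
gripper_width: 0.0299
```

```bash
python3 -c "
from ov import *
go(-.205,0,.26); a=np.hstack([get_image('top')[70:240,150:370,::-1],get_image('scene')[180:350,180:400,::-1]]);cv2.imwrite('pics/a13.png',cv2.resize(a,None,fx=1.8,fy=1.8))"
```

```text
t 17.875 p [ 0.4611 -0.2382  0.3299] unit [-0.1935 -0.1919] w 0.0299 F [-0.3 -0.8  0.5]
M [[-0.101, 0.995, 0.024], [0.995, 0.102, -0.016], [-0.018, 0.022, -1.0]] tooly az 5.83 j [-0.52  0.02  2.02 -0.    1.07 -0.62]
target [ 0.428 -0.049  0.26 ] tool units [ 6.43 -0.5   2.21]
```

View pics/a13.png

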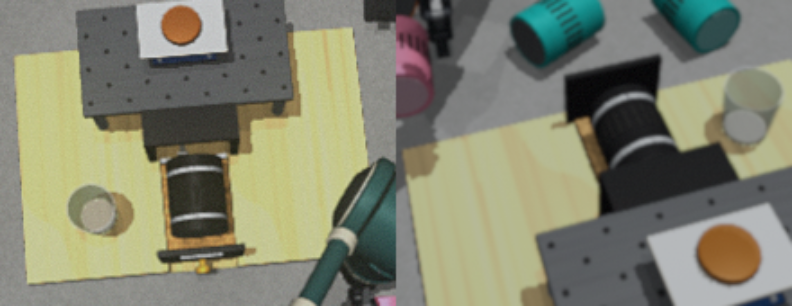

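>>> {"api": "send_rows", "payload": {"plan": [[1,-0.08,0,0,0,0],[1,-0.08,0,0,0,0],[1,-0.08,0,0,0,0],[1,-0.08,0,0,0,0],[1,-0.08,0,0,0,0],[1,-0.08,0,0,0,0],[0.3,0,0,0,0,0],[0,0,0,0,0,0]]}}

```text
clock: 18.98
ee_pos: [0.4387, -0.0491, 0.3307]
tcp_rot: [0.67, 0.742, 0.005, 0.02]
contact_force: [-1.0, -0.1, 0.4]
gripper_width: 0.03
```

>>> {"api": "send_rows", "payload": {"plan": [[0,0,0,0,0,-0.112],[0,0,0,0,0,-0.112],[0,0,0,0,0,-0.112],[0,0,0,0,0,-0.112],[0,0,0,0,0,-0.112],[0,0,0,0,0,-0.112],[0,0,0,0,0,-0.112],[0,0,0,0,0,-0.112],[0,0,0,0,0,-0.112]]}}

```text
clock: 20.1
ee_pos: [0.4452, -0.0582, 0.333]
tcp_rot: [-0.08, 0.997, -0.014, 0.019]
contact_force: [0.4, 0.3, -0.7]
gripper_width: 0.0298
```

```bash
python3 -c "
from ov import *
go(-.195,0,.247); tip(.17)"
```

```text
t 20.1 p [ 0.4452 -0.0582  0.333 ] unit [-0.1892 -0.0113] w 0.0298 F [ 0.4  0.3 -0.7]
M [[-0.986, -0.159, 0.04], [-0.16, 0.987, -0.024], [-0.036, -0.03, -0.999]] tooly az 99.16 j [-0.18 -0.13  2.16 -0.02  1.07 -1.9 ]
target [ 0.438 -0.048  0.247] tool units [0.28 0.47 2.84]
t 20.1 p [ 0.4452 -0.0582  0.333 ] unit [-0.1892 -0.0113] w 0.0298 F [ 0.4  0.3 -0.7]
M [[-0.986, -0.159, 0.04], [-0.16, 0.987, -0.024], [-0.036, -0.03, -0.999]] tooly az 99.16 j [-0.18 -0.13  2.16 -0.02  1.07 -1.9 ]
tip unit [-0.1828 -0.0161] z 0.1632
```

```bash
cat >>fit.py <<'E'
def turnB():
    M=Ro.from_quat(sense()['tcp_rot']).as_matrix(); Y=np.r_[R@[0,1],0];Z=np.array([0,0,-1.]);T=np.c_[np.cross(Y,Z),Y,Z]
    print("turn",(Ro.from_matrix(M.T@T).as_rotvec()/(np.pi/2)).round(3))
E
python3 -c "
from fit import *
turnB()"
```

```text
turn [-0.019  0.023  0.031]
```

>>> {"api": "send_rows", "payload": {"plan": [[0.3,0.2,0,-0.019,0.023,0.031],[0,0.2,0,0,0,0],[0,0,0.8,0,0,0],[0,0,0.8,0,0,0],[0,0,0.8,0,0,0],[0,0,0.3,0,0,0],[0,0,0,0,0,0]]}}

```text
clock: 20.98
ee_pos: [0.4404, -0.0518, 0.2521]
tcp_rot: [-0.056, 0.998, -0.002, 0.005]
contact_force: [0.2, -0.1, 0.5]
gripper_width: 0.0297
```

```bash
python3 -c "
from ov import *
go(-.195,0,.247); tip(.17);turnB()
a=np.hstack([get_image('top')[70:240,150:370,::-1],get_image('scene')[150:320,200:420,::-1]]);cv2.imwrite('pics/a14.png',cv2.resize(a,None,fx=1.8,fy=1.8))"
```

```text
t 20.975 p [ 0.4404 -0.0518  0.2521] unit [-0.1932 -0.0044] w 0.0297 F [ 0.2 -0.1  0.5]
M [[-0.994, -0.111, 0.011], [-0.111, 0.994, -0.004], [-0.01, -0.005, -1.0]] tooly az 96.37 j [-0.17 -0.03  2.23 -0.    0.92 -1.85]
target [ 0.438 -0.048  0.247] tool units [0.06 0.15 0.17]
t 20.975 p [ 0.4404 -0.0518  0.2521] unit [-0.1932 -0.0044] w 0.0297 F [ 0.2 -0.1  0.5]
M [[-0.994, -0.111, 0.011], [-0.111, 0.994, -0.004], [-0.01, -0.005, -1.0]] tooly az 96.37 j [-0.17 -0.03  2.23 -0.    0.92 -1.85]
tip unit [-0.1915 -0.0052] z 0.0821
turn [-0.003  0.007 -0.   ]
```

View pics/a14.png

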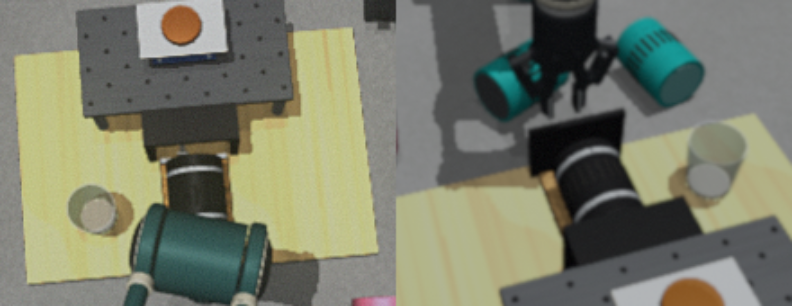

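>>> {"api": "send_rows", "payload": {"plan": [[-0.1,0.15,0.25,0,0.007,0],[-0.25,0,0,0,0,0],[-0.25,0,0,0,0,0],[-0.12,0,0,0,0,0],[-0.12,0,0,0,0,0],[-0.12,0,0,0,0,0],[-0.12,0,0,0,0,0],[-0.12,0,0,0,0,0],[-0.15,0,0,0,0,0],[-0.18,0,0,0,0,0]]}}

```text
clock: 22.32
ee_pos: [0.4894, -0.0418, 0.2472]
tcp_rot: [-0.056, 0.998, -0.003, 0.001]
contact_force: [-1.5, 0.5, 1.1]
gripper_width: 0.0297
```

```bash
python3 -c "
from ov import *
go(-.021,0,.245); tip(.17);turnB()"
```

```text
t 22.325 p [ 0.4894 -0.0418  0.2472] unit [-0.1435  0.0002] w 0.0297 F [-1.5  0.5  1.1]
M [[-0.994, -0.111, 0.003], [-0.111, 0.994, -0.006], [-0.002, -0.006, -1.0]] tooly az 96.4 j [-0.13  0.07  2.14 -0.01  0.92 -1.81]
target [ 0.611 -0.028  0.245] tool units [-4.08 -0.    0.08]
t 22.325 p [ 0.4894 -0.0418  0.2472] unit [-0.1435  0.0002] w 0.0297 F [-1.5  0.5  1.1]
M [[-0.994, -0.111, 0.003], [-0.111, 0.994, -0.006], [-0.002, -0.006, -1.0]] tooly az 96.4 j [-0.13  0.07  2.14 -0.01  0.92 -1.81]
tip unit [-0.1431 -0.0009] z 0.0772
turn [-0.004  0.001 -0.   ]
```

>>> {"api": "send_rows", "payload": {"plan": [[-0.2,0,0.01,0,0,0],[-0.2,0,0.01,0,0,0],[-0.2,0,0.01,0,0,0],[-0.2,0,0.01,0,0,0],[-0.2,0,0.01,0,0,0],[-0.2,0,0.01,0,0,0],[-0.2,0,0.01,0,0,0],[-0.2,0,0.01,0,0,0],[-0.2,0,0.01,0,0,0],[-0.2,0,0.01,0,0,0]]}}

```text
clock: 23.58
ee_pos: [0.5534, -0.0345, 0.244]
tcp_rot: [-0.056, 0.998, -0.003, 0.001]
contact_force: [-2.3, 0.1, 1.5]
gripper_width: 0.0298
```

```bash
python3 -c "
from ov import *
go(-.021,0,.245); turnB()
a=np.hstack([get_image('top')[70:240,150:370,::-1],get_image('scene')[150:320,200:420,::-1]]);cv2.imwrite('pics/a15.png',cv2.resize(a,None,fx=1.8,fy=1.8))"
```

```text
t 23.575 p [ 0.5534 -0.0345  0.244 ] unit [-0.079   0.0003] w 0.0298 F [-2.3  0.1  1.5]
M [[-0.994, -0.111, 0.002], [-0.111, 0.994, -0.006], [-0.002, -0.006, -1.0]] tooly az 96.4 j [-0.11  0.19  2.01 -0.01  0.93 -1.78]
target [ 0.611 -0.028  0.245] tool units [-1.93 -0.01 -0.03]
turn [-0.004  0.001  0.   ]
```

View pics/a15.png

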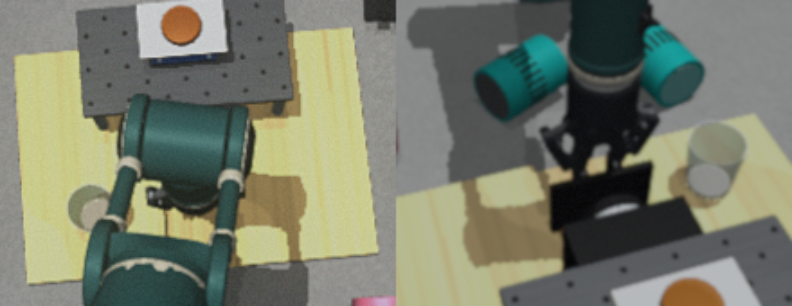

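>>> {"api": "send_rows", "payload": {"plan": [[-0.18,0,0,0,0,0],[-0.18,0,0,0,0,0],[-0.18,0,0,0,0,0],[-0.18,0,0,0,0,0],[-0.18,0,0,0,0,0],[-0.18,0,0,0,0,0],[-0.16,0,0,0,0,0]]}}

```text
clock: 24.55
ee_pos: [0.5928, -0.0301, 0.2439]
tcp_rot: [-0.056, 0.998, -0.003, 0.001]
contact_force: [-1.1, 0.3, 1.5]
gripper_width: 0.0299
```

```bash
python3 -c "
from ov import *
go(-.021,0,.245)"
```

```text
t 24.55 p [ 0.5928 -0.0301  0.2439] unit [-0.0394  0.0003] w 0.0299 F [-1.1  0.3  1.5]
M [[-0.994, -0.111, 0.002], [-0.111, 0.994, -0.006], [-0.002, -0.006, -1.0]] tooly az 96.4 j [-0.09  0.26  1.93 -0.01  0.95 -1.77]
target [ 0.611 -0.028  0.245] tool units [-0.61 -0.01 -0.03]
```

18 mm to go. I'll push steadily through the catch, checking the force as it builds.

>>> {"api": "send_rows", "payload": {"plan": [[-0.15,0,0,0,0,0],[-0.15,0,0,0,0,0],[-0.15,0,0,0,0,0],[-0.15,0,0,0,0,0]]}}

```text
clock: 25.05
ee_pos: [0.6089, -0.0283, 0.2436]
tcp_rot: [-0.056, 0.998, -0.003, -0.005]
contact_force: [-17.3, -2.6, 12.1]
gripper_width: 0.0299
```

>>> {"api": "send_rows", "payload": {"plan": [[-0.15,0,0,0,0,0]]}}

```text
clock: 25.18
ee_pos: [0.6111, -0.0281, 0.2433]
tcp_rot: [-0.056, 0.998, -0.003, -0.009]
contact_force: [-14.4, -0.9, 10.6]
gripper_width: 0.0298
```

>>> {"api": "send_rows", "payload": {"plan": [[-0.15,0,0,0,0,0]]}}

```text
clock: 25.3
ee_pos: [0.6129, -0.0279, 0.243]
tcp_rot: [-0.056, 0.998, -0.003, -0.014]
contact_force: [-16.2, -2.5, 12.6]
gripper_width: 0.0302
```

```bash
python3 -c "
from ov import *
go(-.021,0,.245)"
```

```text
t 25.3 p [ 0.6129 -0.0279  0.243 ] unit [-0.0192  0.0002] w 0.0302 F [-16.2  -2.5  12.6]
M [[-0.993, -0.113, -0.028], [-0.113, 0.994, -0.008], [0.029, -0.005, -1.0]] tooly az 96.48 j [-0.08  0.3   1.87 -0.01  0.99 -1.76]
target [ 0.611 -0.028  0.245] tool units [ 0.06 -0.01 -0.06]
```

>>> {"api": "send_rows", "payload": {"plan": [[-0.12,0,0,0,-0.012,0]]}}

```text
clock: 25.42
ee_pos: [0.6143, -0.0278, 0.2428]
tcp_rot: [-0.057, 0.998, -0.003, -0.009]
contact_force: [-9.9, -0.9, 8.1]
gripper_width: 0.03
```

>>> {"api": "send_rows", "payload": {"plan": [[-0.12,0,0,0,-0.012,0]]}}

```text
clock: 25.55
ee_pos: [0.6151, -0.0278, 0.2424]
tcp_rot: [-0.057, 0.998, -0.002, -0.005]
contact_force: [-19.3, -2.8, 14.6]
gripper_width: 0.0297
```

```bash
python3 -c "
from ov import *
go(-.021,0,.245);tip(.165)"
```

```text
t 25.55 p [ 0.6151 -0.0278  0.2424] unit [-0.017   0.0001] w 0.0297 F [-19.3  -2.8  14.6]
M [[-0.994, -0.113, -0.009], [-0.113, 0.994, -0.005], [0.009, -0.004, -1.0]] tooly az 96.5 j [-0.08  0.3   1.88 -0.01  0.97 -1.76]
target [ 0.611 -0.028  0.245] tool units [ 0.14 -0.   -0.09]
t 25.55 p [ 0.6151 -0.0278  0.2424] unit [-0.017   0.0001] w 0.0297 F [-19.3  -2.8  14.6]
M [[-0.994, -0.113, -0.009], [-0.113, 0.994, -0.005], [0.009, -0.004, -1.0]] tooly az 96.5 j [-0.08  0.3   1.88 -0.01  0.97 -1.76]
tip unit [-0.0185 -0.0005] z 0.0774
```

>>> {"api": "send_rows", "payload": {"plan": [[-0.15,0,0,0,-0.008,0]]}}

```text
clock: 25.68
ee_pos: [0.6154, -0.0279, 0.2417]
tcp_rot: [-0.057, 0.998, -0.002, -0.006]
contact_force: [-24.6, -4.2, 17.9]
gripper_width: 0.0296
```

>>> {"api": "send_rows", "payload": {"plan": [[-0.15,0,0,0,-0.005,0]]}}

```text
clock: 25.8
ee_pos: [0.6161, -0.0279, 0.2412]
tcp_rot: [-0.057, 0.998, -0.001, -0.008]
contact_force: [-18.5, -2.3, 14.5]
gripper_width: 0.0301
```

```bash
python3 -c "
from ov import *
tip(.165)"
```

```text
t 25.8 p [ 0.6161 -0.0279  0.2412] unit [-0.016  -0.0002] w 0.0301 F [-18.5  -2.3  14.5]
M [[-0.993, -0.114, -0.016], [-0.114, 0.994, -0.004], [0.017, -0.002, -1.0]] tooly az 96.53 j [-0.08  0.31  1.87 -0.01  0.98 -1.77]
tip unit [-0.0187 -0.0005] z 0.0762
```

>>> {"api": "send_rows", "payload": {"plan": [[-0.25,0,-0.08,0,-0.01,0],[-0.25,0,-0.05,0,-0.01,0]]}}

```text
clock: 26.05
ee_pos: [0.6182, -0.028, 0.2412]
tcp_rot: [-0.057, 0.998, -0.001, -0.015]
contact_force: [-30.8, -5.5, 23.1]
gripper_width: 0.0297
```

```bash
python3 -c "
from ov import *
tip(.165)"
```

```text
t 26.05 p [ 0.6182 -0.028   0.2412] unit [-0.0139 -0.0005] w 0.0297 F [-30.8  -5.5  23.1]
M [[-0.993, -0.115, -0.03], [-0.115, 0.993, -0.003], [0.03, 0.0, -1.0]] tooly az 96.58 j [-0.08  0.32  1.86 -0.01  1.   -1.77]
tip unit [-0.0189 -0.0004] z 0.0762
```

The tip is unmoved at 31 N, so the drawer is on its stop. I'll back off and look.

>>> {"api": "send_rows", "payload": {"plan": [[0.2,0,0,0,0,0],[0.5,0,0,0,0,0],[1,0,0,0,0,0],[1,0,0,0,0,0],[0.5,0,-1,0,0,0],[0,-1,-1,0,0,0],[0,-1,-1,0,0,0],[0,-1,0,0,0,0],[0,-1,0,0,0,0],[0,-1,0,0,0,0]]}}

```text
clock: 27.3
ee_pos: [0.5392, -0.1902, 0.3389]
tcp_rot: [-0.059, 0.998, -0.003, -0.007]
contact_force: [0.0, 0.8, -0.4]
gripper_width: 0.03
```

>>> {"api": "send_rows", "payload": {"plan": [[0,-1,0,0,0,0],[0,-1,0,0,0,0],[0,-1,0,0,0,0],[0,0,0,0,0,0]]}}

```text
clock: 27.8
ee_pos: [0.5503, -0.2842, 0.3405]
tcp_rot: [-0.058, 0.998, -0.004, -0.003]
contact_force: [0.6, 0.9, 0.5]
gripper_width: 0.03
```

```bash
python3 -c "
from ov import *
st()
a=np.hstack([get_image('top')[110:240,180:310,::-1],get_image('scene')[200:330,230:360,::-1]]);cv2.imwrite('pics/a16.png',cv2.resize(a,None,fx=3,fy=3,interpolation=cv2.INTER_CUBIC))
for n in('top','scene'): print(n,'panel top outer if home / 6mm ajar',proj(n,[np.r_[R@[x,y]+t,.104] for x in(-.01,-.016) for y in(.062,-.062)]).round(1).tolist())
"
```

```text
t 27.8 p [ 0.5503 -0.2842  0.3405] unit [-0.11   -0.2475] w 0.03 F [0.6 0.9 0.5]
M [[-0.993, -0.116, -0.006], [-0.116, 0.993, -0.009], [0.007, -0.008, -1.0]] tooly az 96.68 j [-0.51  0.21  1.8  -0.01  1.14 -2.2 ]
top panel top outer if home / 6mm ajar [[232.9, 156.5], [281.2, 152.4], [233.0, 158.8], [281.5, 154.7]]
scene panel top outer if home / 6mm ajar [[352.6, 258.3], [292.7, 273.4], [351.3, 256.0], [291.7, 270.9]]
```

View pics/a16.png

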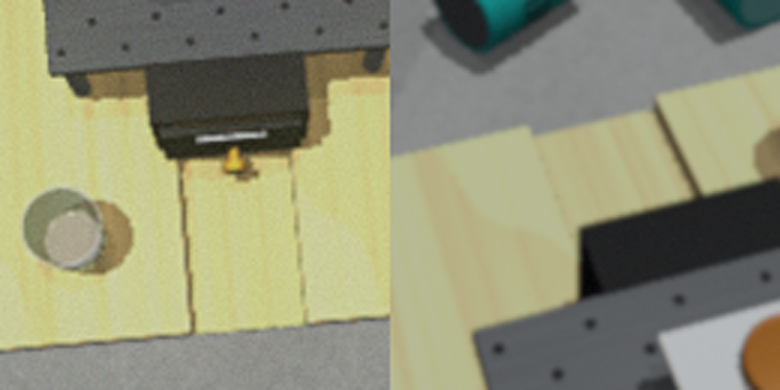

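```bash
python3 -c "
from ov import *
print((onz('top',[(234/3+180,172/3+110)],.046)[:,:2]-t)@R)
im=cv2.resize(get_image('top')[:,:,::-1],None,fx=8,fy=8,interpolation=cv2.INTER_CUBIC)
def l(x,z,c):
    p=proj('top',[np.r_[R@[x,y]+t,z] for y in(.062,.04)]+[np.r_[R@[x,y]+t,z] for y in(-.04,-.062)]); p=np.round(p*8+3.5).astype(int)
    for a,b in((0,1),(2,3)): cv2.line(im,tuple(map(int,p[a])),tuple(map(int,p[b])),c,1)
l(-.01,.104,(0,0,255)); l(-.016,.104,(255,255,0)); l(-.01,.02,(0,0,255)); l(-.016,.02,(255,255,0)); l(0,.118,(0,255,0))
cv2.imwrite('pics/a17.png',im[135*8:175*8,215*8:300*8])
"
```

```text
[[-0.03088943  0.00111592]]
```

View pics/a17.png

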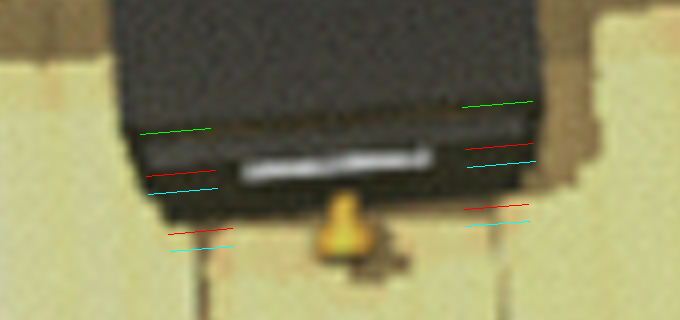

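The panel's foot and the knob tip (x = -31 mm against -32 mm when home) fit a closed drawer rather than one left ajar. The beaker still stands where it was, at about (204,189) in the top view.

```bash
python3 -c "
from station import *
sign_off(); print(sense()['clock'],sense()['contact_force'])"
```

```text
the job is handed in; nothing more can be done
the job is handed in; nothing more can be done
```

The barrel is in the drawer's cork trough, the drawer is shut and holding, and the job was handed in at about 28 s of the 72 s allowed.

- **Barrel:** I first slid it about 17 mm along its axis to line it up with the trough. I then rolled it with two fingers at 30–50 mm/s, rising with its back over the sill (about 5 N measured in the climb). I let it settle into the trough by itself, and the pictures showed it lying between the drawer's front and back before I closed the drawer.
- **Drawer:** I pushed it shut at about 50 mm/s or less, slower through the catch. At the end the fingertip did not move further under about 31 N along the push. After I backed off, the top view showed the drawer home, with the knob tip at -31 mm (expected -32 mm).
- **Beaker:** It still stood at its place in the top view.

**Checks that were less clear:**
- I never saw a distinct snap in the force readings. That the catch holds is judged from the stop force and the final pictures.
- The barrel cannot be seen inside the closed drawer; it was last seen in place partway through the push.
- During the last push the tool tilted up to about 2°, and the wrist also read an upward force of up to 23 N.
- My attempt to read the state after handing in was refused.

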